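Stopper the open reagent bottles

ROBOT

A 6-joint arm with a two-finger parallel gripper is mounted at the origin on the work surface. World frame = base frame: x ahead of the robot, y to its left, z up, the work surface at z = 0. Lengths are in m, angles in degrees, forces in N, time in s.
With the tool pointing down it reaches from about 0.4 to 0.825 m from the base axis. Payload 7 kg.
Tool frame: the origin (TCP) lies on the centre line of the jaws, within the pads' length; the fingertips stand 17 mm ahead of it and the grasp point (between the pads) lies 2 mm behind it; y points along the fingers, z is the direction in which the jaws open and shut, and the axes are right-handed (so a half turn about y gives the same grasp; the last joint's range is limited). The gripper opens to 88 mm and grips with 3 to 60 N. Pads are 19 mm wide; open, the fingers measure 130 mm over their backs; the gripper's body (78 mm by 193 mm) begins 47 mm behind the grasp point.
Start: joints at [-56.316, 20.546, 0.682, 0, -70.136, -16.507], TCP at [0.199, -0.645, 0.244] pointing down, gripper open.
Joint ranges: [-176.03, 176.03], [-82.01, 121.73], [-58.28, 71.71], [-173.87, 95.51], [-174.79, -0.11], [-173.66, 173.66]. Speed limits (degrees/s): [136.94, 136.94, 172.46, 180, 180, 180].

INTERFACE

Orientations are given as [roll, pitch, yaw] about the fixed x, y, z axes, in that order (R = Rz(yaw) Ry(pitch) Rx(roll)).
In Python, from plant import r, capture, camera_info gives the robot as it stands. The module is installed in compiled form; this text tells all that it offers.
- The arm moves only by the tool apply_moves, never from a script. Its argument "deltas" is a list of rows, each an object of numbers: "tx", "ty", "tz": the shift along the tool's x, y, z in m; "turn": the turn about the tool's y in rad; "gripper": the finger opening in m, from 0 to 0.0876. A call has 1 to 5 rows; each row is the pose to reach, as a shift and turn from the pose commanded when the call began, along the tool's axes at that moment; what a row does not reach only later rows make up. A row lasts 1/10 s, in which the tool goes at most 50 mm and 8.59 degrees, less where a joint would pass 70% of its speed; a pose out of reach is approached as far as the arm can. A call with a gripper value outside its range is refused whole. The fingers move at their own pace and stop on an object; "newtons" is the grip in N (left out, the last holds). Time passes only in rows, so rows that repeat a pose let the fingers close. It gives the time, the measured TCP pose, the force and the opening at its end, in the units of the state.
- r.get_state(): the state, without advancing time (a new reading comes with each control period).
- capture(name): name is "side" or "top" or "wrist"; returns (picture, depth): 384x512x3 uint8, red, green, blue; 384x512 float32, m along the optical axis (not along the pixel's ray), 0 where there is no reading.
- camera_info(name): a dict with "K" (3x3 intrinsics, pixels), "eye" and "orientation" of the camera in the world; the wrist camera has in their place "tool_from_camera" (4x4, takes a point from camera to tool coordinates, whose origin is the TCP and whose axes are the tool frame's). Camera axes: x right, y up, looking along -z (the intrinsics and any distortion apply to the point x, -y, -z); pixel columns grow to the right and rows downward; lengths in m; the calibration is good to about 2 mm. A picture is of the moment at which its call begins: read the wrist's pose just before it. camera_info takes no time and is no camera call.
- r.close_job(): hands the job in, once; it reports no verdict.
The state is a dict: "time_s": time; "joints": joint angles; "qd": joint speeds; "joint_torque": joint torques, N m; "tcp_pos": TCP position; "eef_rot": TCP orientation; "contact_force": force on the tool from outside, world axes, zero at the start; "moment": the same for the moment, N m; "gripper_width": finger opening in m.
Only numpy, scipy, OpenCV 4.12 (cv2) and the standard library are available. Lean on these libraries where they do the work, as an engineer would, in place of code of your own. Each camera call takes 0.05 s, during which the arm holds its last target.

TASK

Close the three open amber bottles with the rubber stoppers standing about the bench: put into each bottle the stopper of the size that fits its mouth, pressed or set fully home so that its head rests level on the rim. Leave the bottles standing where they are, and do not disturb the two flat white screw caps.

Things in the scene. Friction and masses are not known exactly. Their poses are not given: they have to be found in the camera images.
- bottle_narrow: Squat open bottle of amber glass with the narrow mouth, standing upright on the bench, loose, 0.4 kg. Body 76 mm across up to 34 mm, shoulder up to 44 mm, then a straight neck 34 mm across outside and 28 mm inside up to the flat rim, 70 mm above the bench. The hollow is 30 mm deep with a dark floor. All three bottles have the same body and height; only neck and mouth differ. Origin: centre of the underside, z up along the axis.
- stopper_small: Smallest of three cream-coloured rubber stoppers, standing on its plug end, loose, 30 g give or take. 40 mm tall: a tapered round plug 22 mm long, 16 mm across at the foot and 22 mm under the head, then a cylindrical head 36 mm across and 18 mm high with a flat solid top. Origin: centre of the plug's foot, z up along the axis. Fits the 28 mm mouth; fully home, the head rests on the bottle's rim and this origin is 48 mm above the bottle's.
- bottle_medium: Squat open bottle of amber glass with the middle-sized mouth, standing upright on the bench, loose, 0.4 kg. Body 76 mm across up to 34 mm, shoulder up to 44 mm, then a straight neck 43 mm across outside and 37 mm inside up to the flat rim, 70 mm above the bench. The hollow is 30 mm deep with a dark floor. All three bottles have the same body and height; only neck and mouth differ. Origin: centre of the underside, z up along the axis.
- stopper_medium: Middle-sized of three cream-coloured rubber stoppers, standing on its plug end, loose, 50 g give or take. 40 mm tall: a tapered round plug 22 mm long, 25 mm across at the foot and 31 mm under the head, then a cylindrical head 47 mm across and 18 mm high with a flat solid top. Origin: centre of the plug's foot, z up along the axis. Fits the 37 mm mouth; fully home, the head rests on the bottle's rim and this origin is 48 mm above the bottle's.
- bottle_wide: Squat open bottle of amber glass with the wide mouth, standing upright on the bench, loose, 0.4 kg. Body 76 mm across up to 34 mm, shoulder up to 44 mm, then a straight neck 52 mm across outside and 46 mm inside up to the flat rim, 70 mm above the bench. The hollow is 30 mm deep with a dark floor. All three bottles have the same body and height; only neck and mouth differ. Origin: centre of the underside, z up along the axis.
- stopper_large: Largest of three cream-coloured rubber stoppers, standing on its plug end, loose, 80 g give or take. 40 mm tall: a tapered round plug 22 mm long, 34 mm across at the foot and 40 mm under the head, then a cylindrical head 58 mm across and 18 mm high with a flat solid top. Origin: centre of the plug's foot, z up along the axis. Fits the 46 mm mouth; fully home, the head rests on the bottle's rim and this origin is 48 mm above the bottle's.
- cap_a: Screw cap of white plastic with a grey liner inside, lying open side up like a shallow dish, 40 mm across, 16 mm high, wall 3 mm, hollow. Not a stopper; to be left alone. Origin: centre of the underside.
- cap_b: Screw cap of white plastic with a grey liner inside, lying open side up like a shallow dish, 52 mm across, 16 mm high, wall 3 mm, hollow. Not a stopper; to be left alone. Origin: centre of the underside.
There are look-alikes about, which are no part of the job. What is shaped like the stopper_large but brown is not meant.

How it is judged:
By the outcome, as a careful person would: the job done as asked, in the order asked, and still so for the second after the job is handed in, with the robot touching nothing.
It also fails if it takes over 93 s, if anything falls off the work surface, if the arm or the gripper's body presses on something with over 40 N, if the wrist force passes 120 N, or if a joint passes its speed limit or range.

## Working session

There is one attempt and no reset: what is moved stays moved. The work goes in short steps, Python scripts to look and compute and a tool call to move; the robot and the scene stay as the last step left them, time stands still between calls to the robot, and variables do not carry over. Pictures are saved under pics/ and viewed, and the job is handed in when it is done.

Besides the shell and the picture viewer there is one more tool, called after ">>>" by a JSON object that holds its "fn" and its "kwargs". apply_moves: Moves the arm, as the interface text tells. Its arguments: {"type":"object","properties":{"deltas":{"type":"array","items":{"type":"object","properties":{"tx":{"type":"number"},"ty":{"type":"number"},"tz":{"type":"number"},"turn":{"type":"number"},"gripper":{"type":"number"}}}},"newtons":{"type":"number"}},"required":["deltas"]}

```bash
mkdir -p pics; ls
python3 - <<'E'
from plant import r,capture,camera_info
import cv2,numpy as np
print(r.get_state())
for n in("top","side","wrist"):
    print(n,camera_info(n))
for n in("top","side"):
    p,d=capture(n); cv2.imwrite(f"pics/{n}0.png",p[:,:,::-1]); np.savez(f"{n}0.npz",p=p,d=d)
E
```

```text
pics
{'time_s': 0.0, 'joints': array([-5.63158983e+01,  2.05911081e+01,  6.31824533e-01, -1.88393381e-02,
       -7.01372310e+01, -1.65059141e+01]), 'qd': array([ 0.05155725,  0.0359322 , -0.01341555,  0.02264556,  0.01516584,
        0.01760549]), 'joint_torque': array([-5.91532680e-04, -5.82718420e+01,  2.93066293e+01,  6.99752122e+00,
        6.91661640e-03, -1.28777151e-04]), 'tcp_pos': array([ 0.1991659 , -0.64444131,  0.24261559]), 'eef_rot': array([-8.99024307e+01,  1.04434250e-02,  1.71717806e+01]), 'contact_force': array([ 0.07414289,  0.11756154, -0.11980832]), 'moment': array([-0.00490947, -0.01732019,  0.02005362]), 'gripper_width': 0.08791404030661852}
top {'K': array([[359.85807377,   0.        , 254.82445061],
       [  0.        , 359.85807377, 193.0796907 ],
       [  0.        ,   0.        ,   1.        ]]), 'eye': array([ 0.33824568, -0.01113707,  0.76458382]), 'orientation': array([ 1.18789677e+01, -1.50056431e-02, -9.44837670e+01])}
side {'K': array([[436.08004811,   0.        , 254.91123555],
       [  0.        , 436.08004811, 184.97890643],
       [  0.        ,   0.        ,   1.        ]]), 'eye': array([0.2098066 , 0.53803866, 0.65796726]), 'orientation': array([  44.35716562,   -1.2032558 , -153.62117433])}
wrist {'K': array([[299.21487671,   0.        , 256.09468249],
       [  0.        , 299.21487671, 197.29361567],
       [  0.        ,   0.        ,   1.        ]]), 'tool_from_camera': array([[-3.28311255e-04, -9.69825621e-01, -2.43799420e-01,
        -6.58516786e-02],
       [ 8.13419016e-04,  2.43799094e-01, -9.69825417e-01,
        -1.40994635e-01],
       [ 9.99999615e-01, -5.16715684e-04,  7.08832616e-04,
        -2.22165530e-05],
       [ 0.00000000e+00,  0.00000000e+00,  0.00000000e+00,
         1.00000000e+00]])}
```

View pics/top0.png

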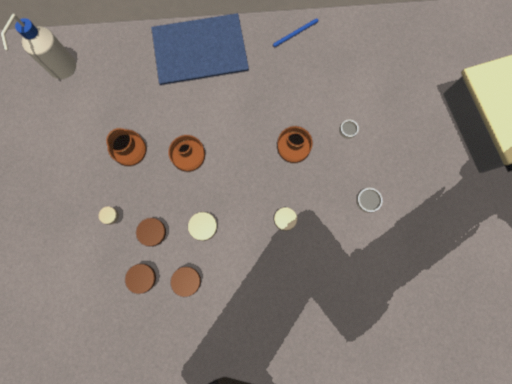

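View pics/side0.png

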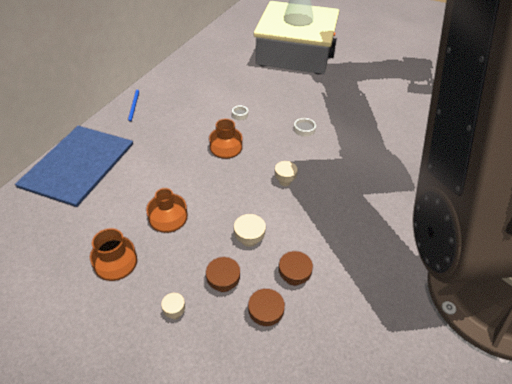

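The pictures show:
- **Cream stoppers (top view):** three, at (108,215) small, (202,226) large and (286,218) medium.
- **Brown look-alikes:** (151,232), (140,279) and (185,282).
- **White caps:** (349,128) and (370,200).
- **Bottles:** mouths near (122,143), (186,150) and (295,141).

Next I'll measure them and take close crops.

```bash
cat > h.py <<'E'
import numpy as np,cv2
from scipy.spatial.transform import Rotation as R
from plant import r,capture,camera_info
def cloud(name,d,T=None):
    i=camera_info(name);K=i["K"]
    v,u=np.mgrid[:384,:512]
    pc=np.stack([(u-K[0,2])/K[0,0]*d,-(v-K[1,2])/K[1,1]*d,-d],-1)
    if T is None:
        M=R.from_euler('xyz',i["orientation"],degrees=True).as_matrix(); t=i["eye"]
    else: M,t=T[:3,:3],T[:3,3]
    return pc@M.T+t
def circ(P):
    A=np.c_[2*P[:,:2],np.ones(len(P))];b=(P[:,:2]**2).sum(1)
    s=np.linalg.lstsq(A,b,rcond=None)[0]
    return s[:2],np.sqrt(s[2]+s[:2]@s[:2])
def toolT(s):
    T=np.eye(4);T[:3,:3]=R.from_euler('xyz',s["eef_rot"],degrees=True).as_matrix();T[:3,3]=s["tcp_pos"];return T
E
python3 - <<'E'
from h import *
for n in("top","side"):
    f=np.load(n+"0.npz");p,d=f["p"],f["d"];W=cloud(n,d)
    hsv=cv2.cvtColor(p,cv2.COLOR_RGB2HSV)
    cream=((hsv[...,0]>15)&(hsv[...,0]<40)&(hsv[...,1]>40)&(hsv[...,2]>120)&(d>0)).astype(np.uint8)
    amber=((hsv[...,0]<14)&(hsv[...,1]>110)&(d>0)).astype(np.uint8)
    for nm,m in(("cream",cream),("amber",amber)):
        k,l,st,c=cv2.connectedComponentsWithStats(m)
        for i in range(1,k):
            if st[i,4]<60: continue
            q=l==i; P=W[q]; 
            if np.hypot(*P[:,:2].mean(0))>0.95: continue
            for lo,hi,t in((.030,.05,"stop"),(.060,.078,"rim")):
                S=P[(P[:,2]>lo)&(P[:,2]<hi)]
                if len(S)>20:
                    cc,rr=cv2.minEnclosingCircle((S[:,:2]*1000).astype(np.float32))
                    print(n,nm,c[i].round(),st[i,4],t,len(S),"mean",S.mean(0).round(4),"encl",np.round(cc,1),"D",round(2*rr,1),"zmed",np.median(S[:,2]).round(4))
f=np.load("top0.npz")["p"][100:300,90:400,::-1]
cv2.imwrite("pics/crop0.png",cv2.resize(f,None,fx=2.5,fy=2.5,interpolation=cv2.INTER_CUBIC))
E
```

```text
top cream [107. 215.] 261 stop 243 mean [0.4682 0.2806 0.0384] encl [468.5 281.5] D 36.6 zmed 0.0385
top cream [286. 217.] 289 stop 264 mean [ 0.4346 -0.083   0.0387] encl [432.6 -80.4] D 46.7 zmed 0.0387
top cream [200. 223.] 425 stop 390 mean [0.4366 0.0932 0.0385] encl [431.2  89.5] D 57.7 zmed 0.0386
top amber [294. 144.] 894 stop 598 mean [ 0.5874 -0.1135  0.0379] encl [ 595.3 -116.9] D 76.4 zmed 0.0375
top amber [294. 144.] 894 rim 144 mean [ 0.5949 -0.1161  0.0668] encl [ 595.6 -116.2] D 43.5 zmed 0.0677
top amber [126. 147.] 970 stop 517 mean [0.6076 0.2378 0.0387] encl [615.7 244.6] D 74.3 zmed 0.0383
top amber [126. 147.] 970 rim 177 mean [0.617  0.2458 0.0664] encl [616.4 246.1] D 53.0 zmed 0.0671
top amber [187. 153.] 978 stop 716 mean [0.5886 0.1142 0.0375] encl [593.6 117.2] D 75.5 zmed 0.037
top amber [187. 153.] 978 rim 107 mean [0.5931 0.117  0.0669] encl [593.8 117.1] D 34.6 zmed 0.0677
top amber [150. 232.] 617 stop 611 mean [0.4276 0.1929 0.0385] encl [427.6 193.6] D 56.2 zmed 0.0386
top amber [140. 278.] 669 stop 662 mean [0.3379 0.2152 0.0385] encl [337.5 216.2]
[... 657 characters left out ...]
211.] 1352 stop 746 mean [0.5836 0.1271 0.0398] encl [591.3 118. ] D 75.0 zmed 0.0395
side amber [166. 211.] 1352 rim 183 mean [0.5911 0.1184 0.0671] encl [591.6 117.4] D 35.3 zmed 0.0673
side amber [112. 255.] 1764 stop 821 mean [0.6045 0.2544 0.0405] encl [613.9 246.7] D 74.9 zmed 0.0408
side amber [112. 255.] 1764 rim 355 mean [0.6132 0.2479 0.0672] encl [614.8 246.2] D 52.7 zmed 0.0678
side amber [295. 267.] 875 stop 824 mean [0.3214 0.1316 0.041 ] encl [322.7 128.7] D 57.0 zmed 0.0415
side amber [223. 274.] 913 stop 869 mean [0.4237 0.1979 0.0408] encl [425.3 195.1] D 57.2 zmed 0.0414
side amber [266. 307.] 1047 stop 1008 mean [0.3341 0.22   0.041 ] encl [335.2 217.2] D 57.3 zmed 0.0415
```

View pics/crop0.png

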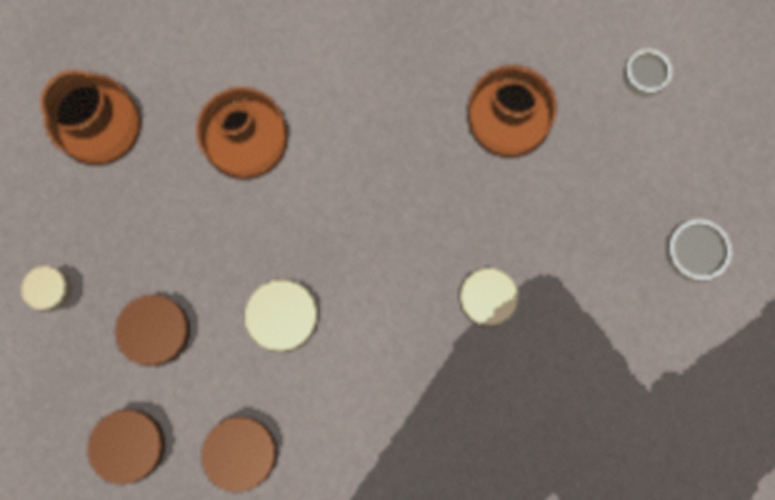

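Run:
```python
from h import *
f=np.load("top0.npz");W=cloud("top",f["d"]);m=((W[...,2]>.09)&(f["d"]>0)).astype(np.uint8)
k,l,st,c=cv2.connectedComponentsWithStats(m)
for i in range(1,k):
    if st[i,4]>30: P=W[l==i];print(c[i].round(),P.min(0).round(3),P.max(0).round(3))
s=r.get_state();T=toolT(s)
print(T.round(4), "to M at z.15:",T[:3,:3].T@(np.array([.4325,-.0805,.15])-s["tcp_pos"]))
```

```text
[31. 37.] [0.762 0.37  0.09 ] [0.865 0.435 0.192]
[494. 101.] [ 0.496 -0.563  0.091] [ 0.722 -0.461  0.111]
[227. 381.] [0.17  0.006 0.149] [0.209 0.073 0.309]
[[ 9.554e-01 -6.000e-04 -2.952e-01  1.992e-01]
 [ 2.952e-01  1.300e-03  9.554e-01 -6.445e-01]
 [-1.000e-04 -1.000e+00  1.400e-03  2.427e-01]
 [ 0.000e+00  0.000e+00  0.000e+00  1.000e+00]] to M at z.15: [0.38941049 0.09334828 0.4698963 ]
```

>>> {"fn": "apply_moves", "kwargs": {"deltas": [{"tx":0.025,"tz":0.03,"turn":0.06,"gripper":0.075},{"tx":0.05,"tz":0.06,"turn":0.12,"gripper":0.075},{"tx":0.075,"tz":0.09,"turn":0.18,"gripper":0.075},{"tx":0.1,"tz":0.12,"turn":0.24,"gripper":0.075},{"tx":0.125,"tz":0.15,"turn":0.3,"gripper":0.075}], "newtons": 15}}

```text
invalid input at $.deltas[0]: expected keys tx, ty, tz, turn, gripper
```

>>> {"fn": "apply_moves", "kwargs": {"deltas": [{"tx":0.025,"ty":0,"tz":0.03,"turn":0.06,"gripper":0.075},{"tx":0.05,"ty":0,"tz":0.06,"turn":0.12,"gripper":0.075},{"tx":0.075,"ty":0,"tz":0.09,"turn":0.18,"gripper":0.075},{"tx":0.1,"ty":0,"tz":0.12,"turn":0.24,"gripper":0.075},{"tx":0.125,"ty":0,"tz":0.15,"turn":0.3,"gripper":0.075}], "newtons": 15}}

```text
time_s: 0.6
tcp_pos: [0.2746, -0.4631, 0.2431]
eef_rot: [-90.0, 0.0, -0.2]
contact_force: [0.7, 0.1, 0.4]
gripper_width: 0.0751
```

>>> {"fn": "apply_moves", "kwargs": {"deltas": [{"tx":0.016,"ty":0,"tz":0.038,"turn":0,"gripper":0.075},{"tx":0.032,"ty":0,"tz":0.076,"turn":0,"gripper":0.075},{"tx":0.048,"ty":0,"tz":0.114,"turn":0,"gripper":0.075},{"tx":0.064,"ty":0,"tz":0.152,"turn":0,"gripper":0.075},{"tx":0.08,"ty":0.0,"tz":0.19,"turn":0,"gripper":0.075}]}}

```text
time_s: 1.1
tcp_pos: [0.3546, -0.2731, 0.2435]
eef_rot: [-90.0, -0.0, -0.0]
contact_force: [0.5, -0.2, -0.3]
gripper_width: 0.0753
```

>>> {"fn": "apply_moves", "kwargs": {"deltas": [{"tx":0.016,"ty":0,"tz":0.039,"turn":0,"gripper":0.075},{"tx":0.032,"ty":0,"tz":0.078,"turn":0,"gripper":0.075},{"tx":0.048,"ty":0.02,"tz":0.117,"turn":0,"gripper":0.075},{"tx":0.064,"ty":0.05,"tz":0.156,"turn":0,"gripper":0.075},{"tx":0.078,"ty":0.08,"tz":0.192,"turn":0,"gripper":0.075}]}}

```text
time_s: 1.6
tcp_pos: [0.433, -0.0813, 0.1637]
eef_rot: [-90.0, -0.1, 0.0]
contact_force: [1.2, -0.5, -0.2]
gripper_width: 0.0748
```

```bash
cat >> h.py <<'E'
def wrist(fn):
    s=r.get_state();T=toolT(s);p,d=capture("wrist");cv2.imwrite(fn,p[:,:,::-1])
    W=cloud("wrist",d,T@camera_info("wrist")["tool_from_camera"])
    report(p,d,W);return s,p,d,W
def report(p,d,W):
    hsv=cv2.cvtColor(p,cv2.COLOR_RGB2HSV)
    cream=((hsv[...,0]>15)&(hsv[...,0]<40)&(hsv[...,1]>40)&(hsv[...,2]>60)&(d>0)).astype(np.uint8)
    amber=((hsv[...,0]<14)&(hsv[...,1]>110)&(d>0)).astype(np.uint8)
    for nm,m in(("cream",cream),("amber",amber)):
        k,l,st,c=cv2.connectedComponentsWithStats(m)
        for i in range(1,k):
            if st[i,4]<100: continue
            P=W[l==i]; zt=np.percentile(P[:,2],95); S=P[P[:,2]>zt-.007]
            cc,rr=cv2.minEnclosingCircle((S[:,:2]*1000).astype(np.float32))
            print(nm,c[i].round(),st[i,4],"ztop",zt.round(4),"encl",np.round(cc,1),"D",round(2*rr,1))
E
python3 -c "
from h import *
s,*_=wrist('pics/w1.png');print(s['tcp_pos'])"
```

```text
cream [439. 189.] 3071 ztop 0.0409 encl [415.3  41.3] D 156.5
cream [257. 202.] 931 ztop 0.0408 encl [432.8 -80.9] D 47.0
cream [163. 235.] 366 ztop 0.174 encl [ 422.6 -129.2] D 10.8
cream [350. 235.] 375 ztop 0.1743 encl [411.1 -42. ] D 34.6
cream [107. 258.] 792 ztop 0.2339 encl [ 403.9 -122.2] D 15.1
cream [405. 258.] 813 ztop 0.2337 encl [404.4 -40.4] D 15.4
cream [144. 288.] 602 ztop 0.215 encl [ 424.  -122.8] D 13.9
cream [377. 298.] 3051 ztop 0.241 encl [410.2 -55.2] D 79.8
cream [167. 355.] 10034 ztop 0.2631 encl [407.5 -97. ] D 65.7
amber [490.  71.] 2816 ztop 0.0408 encl [324.9 124.7] D 55.6
[ 0.43299643 -0.08127688  0.16371498]
```

View pics/w1.png

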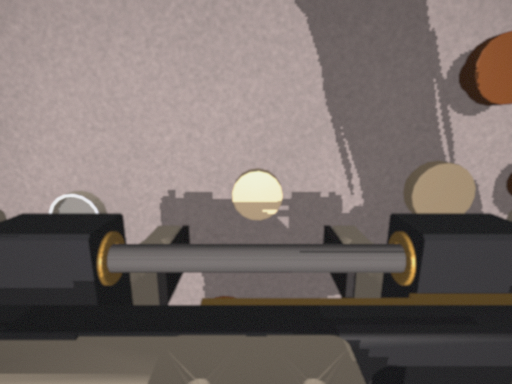

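The wrist view shows the medium stopper at (257,195), centred between the fingers, and its measured position is within 1 mm of the other views. Descending.

>>> {"fn": "apply_moves", "kwargs": {"deltas": [{"tx":0,"ty":0.03,"tz":0,"turn":0,"gripper":0.075},{"tx":0,"ty":0.06,"tz":0,"turn":0,"gripper":0.075},{"tx":0,"ty":0.09,"tz":0,"turn":0,"gripper":0.075},{"tx":0,"ty":0.11,"tz":0,"turn":0,"gripper":0.075},{"tx":0,"ty":0.1215,"tz":0,"turn":0,"gripper":0.075}]}}

```text
time_s: 2.15
tcp_pos: [0.4311, -0.0834, 0.0406]
eef_rot: [-90.0, 0.2, -0.0]
contact_force: [-0.1, -0.4, 0.2]
gripper_width: 0.0746
```

>>> {"fn": "apply_moves", "kwargs": {"deltas": [{"tx":0,"ty":0,"tz":0,"turn":0,"gripper":0.06},{"tx":0,"ty":0,"tz":0,"turn":0,"gripper":0.052},{"tx":0,"ty":0,"tz":0,"turn":0,"gripper":0.04},{"tx":0,"ty":0,"tz":0,"turn":0,"gripper":0.04},{"tx":0,"ty":0,"tz":0,"turn":0,"gripper":0.04}]}}

```text
time_s: 2.65
tcp_pos: [0.433, -0.083, 0.0432]
eef_rot: [-90.0, -0.1, -0.0]
contact_force: [0.1, 0.4, 3.5]
gripper_width: 0.046
```

>>> {"fn": "apply_moves", "kwargs": {"deltas": [{"tx":0,"ty":-0.02,"tz":0,"turn":0,"gripper":0.04},{"tx":0,"ty":-0.05,"tz":0,"turn":0,"gripper":0.04},{"tx":0,"ty":-0.08,"tz":0,"turn":0,"gripper":0.04},{"tx":0.01,"ty":-0.1,"tz":0,"turn":0,"gripper":0.04},{"tx":0.04,"ty":-0.11,"tz":-0.008,"turn":0,"gripper":0.04}]}}

```text
time_s: 3.15
tcp_pos: [0.4719, -0.0908, 0.1553]
eef_rot: [-89.9, -0.2, 0.0]
contact_force: [0.8, -0.8, -0.8]
gripper_width: 0.0462
```

>>> {"fn": "apply_moves", "kwargs": {"deltas": [{"tx":0.03,"ty":0,"tz":-0.007,"turn":0,"gripper":0.04},{"tx":0.06,"ty":0,"tz":-0.014,"turn":0,"gripper":0.04},{"tx":0.09,"ty":0,"tz":-0.021,"turn":0,"gripper":0.04},{"tx":0.112,"ty":0,"tz":-0.026,"turn":0,"gripper":0.04},{"tx":0.122,"ty":0,"tz":-0.027,"turn":0,"gripper":0.04}]}}

```text
time_s: 3.65
tcp_pos: [0.5958, -0.1187, 0.1521]
eef_rot: [-90.0, 0.0, -0.0]
contact_force: [-0.2, -0.1, 0.0]
gripper_width: 0.0464
```

```bash
python3 -c "
from h import *
s,*_=wrist('pics/w2.png');print(s['tcp_pos'],s['gripper_width'])
p,d=capture('side');cv2.imwrite('pics/s2.png',p[:,:,::-1]);report(p,d,cloud('side',d))"
```

```text
cream [496.  13.] 844 ztop 0.0401 encl [449.6  70.9] D 27.9
cream [256. 227.] 2591 ztop 0.1497 encl [ 584.7 -118.8] D 49.0
cream [  3. 229.] 156 ztop 0.2056 encl [ 562.7 -200.2] D 11.8
cream [508. 231.] 120 ztop 0.2044 encl [563.1 -36.7] D 11.0
cream [191. 235.] 372 ztop 0.1628 encl [ 584.9 -152.6] D 10.5
cream [342. 250.] 1016 ztop 0.222 encl [567.7 -92.2] D 16.0
cream [159. 258.] 635 ztop 0.2228 encl [ 566.7 -145.2] D 15.1
cream [ 10. 290.] 479 ztop 0.2092 encl [ 583.1 -199.1] D 14.4
cream [340. 297.] 4162 ztop 0.2296 encl [ 574.4 -104.8] D 87.7
cream [256. 280.] 947 ztop 0.1497 encl [ 593.9 -118.5] D 50.2
cream [168. 354.] 10150 ztop 0.2514 encl [ 570.9 -134.6] D 65.9
cream [493. 375.] 438 ztop 0.2148 encl [611.  -38.6] D 12.3
amber [488. 190.] 3314 ztop 0.0414 encl [593.6  33.6] D 160.9
amber [260. 187.] 2534 ztop 0.0699 encl [ 590.5 -116.4] D 44.3
[ 0.59576775 -0.11870094  0.1521313 ] 0.04636605200300661
cream [297.  26.] 911 ztop 0.1489 encl [ 578.6 -405.8] D 393.4
cream [456.   2.] 127 ztop 0.0035 encl [  262.8 -1100.7] D 226.5
cream [236.  37.] 398 ztop 0.3027 encl [ 562.4 -132.2] D 63.0
cream [215.  93.] 667 ztop 0.2307 encl [593.  -28.7] D 75.4
cream [250. 230.] 418 ztop 0.0431 encl [429.5  89.1] D 58.5
cream [489. 256.] 336 ztop 0.1308 encl [58.4 49.4] D 143.9
cream [172. 306.] 302 ztop 0.0429 encl [466.5 280.7] D 36.1
amber [490.  12.] 811 ztop 0.1201 encl [ 135.9 -987.5] D 94.8
amber [225. 139.] 1003 ztop 0.0706 encl [ 594.6 -116.4] D 45.5
amber [166. 211.] 1381 ztop 0.0698 encl [592.5 117.1] D 35.2
amber [113. 256.] 1747 ztop 0.0709 encl [614.7 246.1] D 52.3
amber [295. 267.] 870 ztop 0.0432 encl [322.6 128.7] D 56.8
amber [223. 274.] 910 ztop 0.0433 encl [425.7 195.4] D 56.9
amber [266. 307.] 1060 ztop 0.0433 encl [334.9 217.7] D 57.4
```

View pics/w2.png

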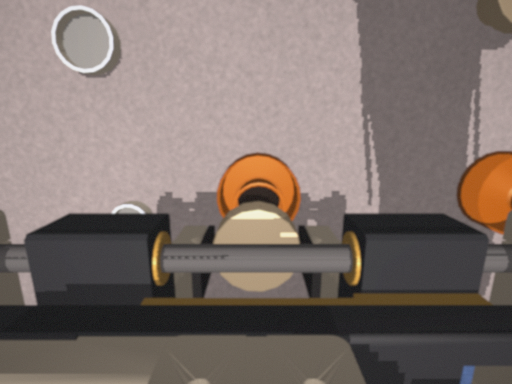

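View pics/s2.png

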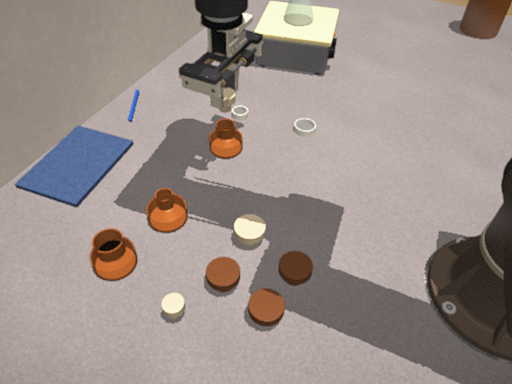

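```bash
cat >> h.py <<'E'
def held(p,d,W,s,lo=-.03,hi=.012):
    hsv=cv2.cvtColor(p,cv2.COLOR_RGB2HSV)
    m=(hsv[...,0]>15)&(hsv[...,0]<40)&(hsv[...,1]>40)&(hsv[...,2]>60)&(d>0)
    v,u=np.mgrid[:384,:512]
    z=s["tcp_pos"][2]
    m&=(abs(W[...,2]-(z-.002))<.007)&(np.hypot(W[...,0]-s["tcp_pos"][0],W[...,1]-s["tcp_pos"][1])<.04)&(v<315)
    P=W[m]; cc,rr=cv2.minEnclosingCircle((P[:,:2]*1000).astype(np.float32))
    print("held",np.round(cc,1),"D",round(2*rr,1),"z med",np.median(P[:,2]),"xr",P[:,0].min(),P[:,0].max(),"yr",P[:,1].min(),P[:,1].max())
E
python3 -c "
from h import *
s,p,d,W=wrist('pics/w3.png');held(p,d,W,s);print(s['tcp_pos'])"|tail -2
```

```text
held [ 583.2 -118.3] D 76.4 z med 0.14835517504988696 xr 0.571338396119539 0.6181370922253733 yr -0.15652383244186618 -0.0801503628103287
[ 0.59473852 -0.11830485  0.15193884]
```

>>> {"fn": "apply_moves", "kwargs": {"deltas": [{"tx":0,"ty":0.0,"tz":0.0018,"turn":0,"gripper":0.04},{"tx":0,"ty":0.015,"tz":0.0018,"turn":0,"gripper":0.04},{"tx":0,"ty":0.03,"tz":0.0018,"turn":0,"gripper":0.04},{"tx":0,"ty":0.045,"tz":0.0018,"turn":0,"gripper":0.04},{"tx":0,"ty":0.054,"tz":0.0018,"turn":0,"gripper":0.04}]}}

```text
time_s: 4.3
tcp_pos: [0.593, -0.116, 0.0979]
eef_rot: [-90.0, 0.0, 0.0]
contact_force: [-0.3, 0.5, 0.2]
gripper_width: 0.0459
```

>>> {"fn": "apply_moves", "kwargs": {"deltas": [{"tx":0,"ty":0.003,"tz":0,"turn":0,"gripper":0.04},{"tx":0,"ty":0.005,"tz":0,"turn":0,"gripper":0.04},{"tx":0,"ty":0.006,"tz":0,"turn":0,"gripper":0.04},{"tx":0,"ty":0.007,"tz":0,"turn":0,"gripper":0.04}]}}

```text
time_s: 4.7
tcp_pos: [0.5947, -0.1164, 0.092]
eef_rot: [-90.0, -0.1, -0.0]
contact_force: [0.0, -0.6, -0.5]
gripper_width: 0.046
```

>>> {"fn": "apply_moves", "kwargs": {"deltas": [{"tx":0,"ty":0.001,"tz":0,"turn":0,"gripper":0.04},{"tx":0,"ty":0.001,"tz":0,"turn":0,"gripper":0.04}]}}

```text
time_s: 4.9
tcp_pos: [0.5947, -0.1164, 0.0913]
eef_rot: [-90.0, -0.1, 0.0]
contact_force: [-1.6, 0.5, 4.0]
gripper_width: 0.0463
```

>>> {"fn": "apply_moves", "kwargs": {"deltas": [{"tx":0,"ty":0.001,"tz":0,"turn":0,"gripper":0.04},{"tx":0,"ty":0.001,"tz":0,"turn":0,"gripper":0.04}]}}

```text
time_s: 5.1
tcp_pos: [0.5947, -0.1164, 0.0912]
eef_rot: [-90.0, -0.1, 0.0]
contact_force: [-4.6, 2.3, 12.9]
gripper_width: 0.0464
```

Force builds at the expected seating height, so I'll release.

>>> {"fn": "apply_moves", "kwargs": {"deltas": [{"tx":0,"ty":-0.001,"tz":0,"turn":0,"gripper":0.046},{"tx":0,"ty":-0.001,"tz":0,"turn":0,"gripper":0.052},{"tx":0,"ty":-0.001,"tz":0,"turn":0,"gripper":0.06},{"tx":0,"ty":-0.001,"tz":0,"turn":0,"gripper":0.07},{"tx":0,"ty":-0.001,"tz":0,"turn":0,"gripper":0.07}]}}

```text
time_s: 5.6
tcp_pos: [0.5942, -0.1164, 0.0902]
eef_rot: [-90.0, 0.0, -0.0]
contact_force: [0.3, -0.1, -0.1]
gripper_width: 0.0682
```

>>> {"fn": "apply_moves", "kwargs": {"deltas": [{"tx":0,"ty":-0.02,"tz":0,"turn":0,"gripper":0.07},{"tx":0,"ty":-0.05,"tz":0,"turn":0,"gripper":0.07},{"tx":0,"ty":-0.075,"tz":0,"turn":0,"gripper":0.07},{"tx":-0.02,"ty":-0.08,"tz":0.025,"turn":0,"gripper":0.0876},{"tx":-0.045,"ty":-0.08,"tz":0.055,"turn":0,"gripper":0.0876}]}}

```text
time_s: 6.1
tcp_pos: [0.55, -0.0614, 0.1714]
eef_rot: [-90.0, -0.1, -0.1]
contact_force: [0.6, 0.9, -1.4]
gripper_width: 0.0807
```

```bash
python3 -c "
from h import *
p,d=capture('side');cv2.imwrite('pics/s3.png',p[:,:,::-1]);W=cloud('side',d);report(p,d,W)
cv2.imwrite('pics/s3c.png',cv2.resize(p[90:180,170:320,::-1],None,fx=4,fy=4))
print(r.get_state()['tcp_pos'])
"
```

```text
cream [290.  15.] 355 ztop 0.1518 encl [ 635.5 -564.1] D 37.7
cream [456.   2.] 127 ztop 0.0042 encl [  263.  -1104.6] D 230.0
cream [275.  41.] 943 ztop 0.3199 encl [519.2 -76.3] D 66.1
cream [216. 111.] 667 ztop 0.2505 encl [546.7  28.2] D 75.7
cream [249. 229.] 800 ztop 0.0434 encl [429.6  89.9] D 58.6
cream [493. 260.] 412 ztop 0.1288 encl [42.3 20.2] D 102.3
cream [173. 307.] 233 ztop 0.0427 encl [466.7 281. ] D 36.0
amber [490.  12.] 803 ztop 0.1215 encl [ 136.3 -980.9] D 84.4
amber [225. 143.] 803 ztop 0.0616 encl [ 593.2 -113.4] D 41.8
amber [166. 211.] 1392 ztop 0.0697 encl [592.2 117.2] D 35.2
amber [113. 256.] 1748 ztop 0.0706 encl [614.3 245.9] D 53.0
amber [295. 267.] 884 ztop 0.0431 encl [323.4 128.2] D 57.8
amber [223. 274.] 916 ztop 0.0433 encl [425.4 195. ] D 57.2
amber [266. 307.] 1046 ztop 0.0432 encl [335.2 217.5] D 56.9
[ 0.54557935 -0.05835801  0.17074504]
```

View pics/s3c.png

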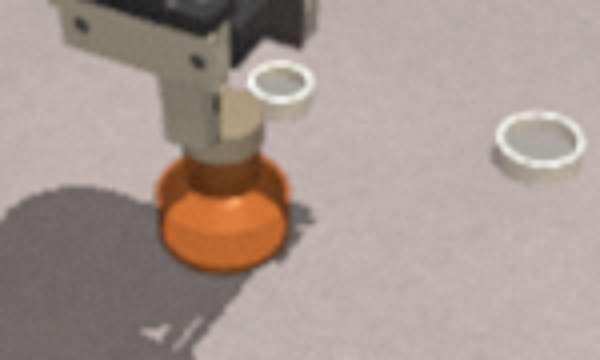

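The medium stopper looks seated, and I'll check it again later. Next is the large one at (0.430, 0.089).

>>> {"fn": "apply_moves", "kwargs": {"deltas": [{"tx":-0.025,"ty":0,"tz":0.03,"turn":0,"gripper":0.0876},{"tx":-0.05,"ty":0,"tz":0.06,"turn":0,"gripper":0.0876},{"tx":-0.075,"ty":0,"tz":0.09,"turn":0,"gripper":0.0876},{"tx":-0.1,"ty":0.01,"tz":0.125,"turn":0,"gripper":0.0876},{"tx":-0.12,"ty":0.02,"tz":0.15,"turn":0,"gripper":0.0876}]}}

```text
time_s: 6.65
tcp_pos: [0.4283, 0.09, 0.1506]
eef_rot: [-89.9, -0.1, 0.0]
contact_force: [1.2, 0.3, 0.5]
gripper_width: 0.0872
```

```bash
python3 -c "
from h import *
s,p,d,W=wrist('pics/w4.png');print(s['tcp_pos'])"
```

```text
cream [255. 211.] 1812 ztop 0.0409 encl [431.   89.3] D 57.5
cream [150. 235.] 363 ztop 0.1612 encl [417.5  35.6] D 10.4
cream [362. 235.] 388 ztop 0.1611 encl [417.7 143.2] D 12.1
cream [ 84. 258.] 945 ztop 0.221 encl [399.6  42.5] D 15.8
cream [428. 258.] 909 ztop 0.2205 encl [399.7 137.3] D 15.7
cream [127. 288.] 727 ztop 0.2016 encl [418.9  42.3] D 15.8
cream [388. 297.] 2882 ztop 0.2281 encl [405.5 118.8] D 72.6
cream [168. 354.] 10168 ztop 0.2499 encl [403.3  74.1] D 66.2
amber [304.  71.] 4322 ztop 0.041 encl [324.7 127.5] D 56.9
amber [413.  88.] 4462 ztop 0.0409 encl [337.1 216.4] D 57.7
amber [374. 196.] 3383 ztop 0.0408 encl [426.8 194.1] D 57.3
amber [381. 375.] 277 ztop 0.2422 encl [411.  114.3] D 5.8
[0.42831956 0.09002608 0.15058726]
```

View pics/w4.png

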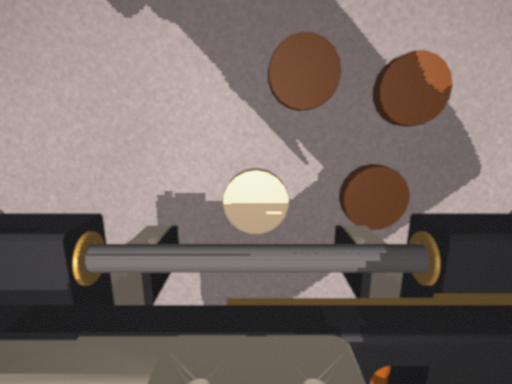

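The large cream stopper is at (255,203), centred, with the brown look-alike at (374,196). I'll close the jaws to 80 mm for clearance and descend.

>>> {"fn": "apply_moves", "kwargs": {"deltas": [{"tx":0.001,"ty":0.025,"tz":-0.001,"turn":0,"gripper":0.078},{"tx":0.001,"ty":0.05,"tz":-0.001,"turn":0,"gripper":0.078},{"tx":0.001,"ty":0.078,"tz":-0.001,"turn":0,"gripper":0.078},{"tx":0.001,"ty":0.098,"tz":-0.001,"turn":0,"gripper":0.078},{"tx":0.001,"ty":0.1085,"tz":-0.001,"turn":0,"gripper":0.078}]}}

```text
time_s: 7.2
tcp_pos: [0.4296, 0.0871, 0.0403]
eef_rot: [-90.1, 0.1, -0.0]
contact_force: [-0.1, -0.3, 0.4]
gripper_width: 0.078
```

>>> {"fn": "apply_moves", "kwargs": {"deltas": [{"tx":0,"ty":0,"tz":0,"turn":0,"gripper":0.066},{"tx":0,"ty":0,"tz":0,"turn":0,"gripper":0.06},{"tx":0,"ty":0,"tz":0,"turn":0,"gripper":0.05},{"tx":0,"ty":0,"tz":0,"turn":0,"gripper":0.05},{"tx":0,"ty":0,"tz":0,"turn":0,"gripper":0.05}]}}

```text
time_s: 7.7
tcp_pos: [0.4309, 0.088, 0.0427]
eef_rot: [-89.9, -0.1, 0.0]
contact_force: [-0.1, 0.5, 2.5]
gripper_width: 0.0575
```

>>> {"fn": "apply_moves", "kwargs": {"deltas": [{"tx":0,"ty":-0.02,"tz":0,"turn":0,"gripper":0.05},{"tx":0,"ty":-0.05,"tz":0,"turn":0,"gripper":0.05},{"tx":0,"ty":-0.085,"tz":0,"turn":0,"gripper":0.05},{"tx":0.015,"ty":-0.11,"tz":0.012,"turn":0,"gripper":0.05},{"tx":0.04,"ty":-0.125,"tz":0.032,"turn":0,"gripper":0.05}]}}

```text
time_s: 8.2
tcp_pos: [0.4704, 0.1195, 0.17]
eef_rot: [-89.9, -0.2, -0.0]
contact_force: [0.5, 0.4, -0.3]
gripper_width: 0.0572
```

>>> {"fn": "apply_moves", "kwargs": {"deltas": [{"tx":0.035,"ty":0,"tz":0.03,"turn":0,"gripper":0.05},{"tx":0.07,"ty":0,"tz":0.06,"turn":0,"gripper":0.05},{"tx":0.105,"ty":0.005,"tz":0.09,"turn":0,"gripper":0.05},{"tx":0.132,"ty":0.01,"tz":0.115,"turn":0,"gripper":0.05},{"tx":0.1445,"ty":0.015,"tz":0.126,"turn":0,"gripper":0.05}]}}

```text
time_s: 8.7
tcp_pos: [0.6168, 0.2475, 0.1511]
eef_rot: [-90.0, -0.0, 0.0]
contact_force: [0.3, -0.2, -1.2]
gripper_width: 0.0575
```

```bash
python3 -c "
from h import *
s,p,d,W=wrist('pics/w5.png');held(p,d,W,s);print(s['tcp_pos'])"|grep -v 'cream'
```

```text
amber [110. 171.] 5716 ztop 0.0698 encl [588. 154.] D 107.6
amber [255. 183.] 1330 ztop 0.0701 encl [610.8 246.7] D 50.3
held [606.7 247.5] D 76.5 z med 0.14805732412715006 xr 0.5879392617663464 0.6437589223573366 yr 0.20927226377608665 0.28576160321392113
[0.61677123 0.24747902 0.15105768]
```

View pics/w5.png

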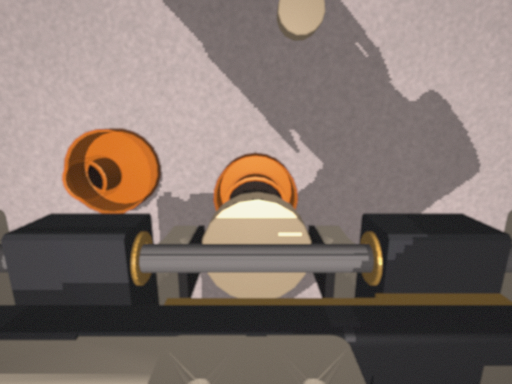

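Held stopper centre is about (0.6165, 0.2475) and the mouth is at (0.6153, 0.2462). I'll make a small correction and lower it.

>>> {"fn": "apply_moves", "kwargs": {"deltas": [{"tx":-0.001,"ty":0.0,"tz":-0.0012,"turn":0,"gripper":0.05},{"tx":-0.001,"ty":0.015,"tz":-0.0012,"turn":0,"gripper":0.05},{"tx":-0.001,"ty":0.03,"tz":-0.0012,"turn":0,"gripper":0.05},{"tx":-0.001,"ty":0.045,"tz":-0.0012,"turn":0,"gripper":0.05},{"tx":-0.001,"ty":0.055,"tz":-0.0012,"turn":0,"gripper":0.05}]}}

```text
time_s: 9.25
tcp_pos: [0.6136, 0.2441, 0.0959]
eef_rot: [-90.0, 0.0, -0.0]
contact_force: [1.7, 0.7, 0.9]
gripper_width: 0.0578
```

>>> {"fn": "apply_moves", "kwargs": {"deltas": [{"tx":0,"ty":0.002,"tz":0,"turn":0,"gripper":0.05},{"tx":0,"ty":0.004,"tz":0,"turn":0,"gripper":0.05},{"tx":0,"ty":0.005,"tz":0,"turn":0,"gripper":0.05},{"tx":0,"ty":0.005,"tz":0,"turn":0,"gripper":0.05}]}}

```text
time_s: 9.65
tcp_pos: [0.6142, 0.2446, 0.0924]
eef_rot: [-90.0, -0.0, -0.0]
contact_force: [2.2, 0.6, 0.4]
gripper_width: 0.0576
```

>>> {"fn": "apply_moves", "kwargs": {"deltas": [{"tx":0,"ty":0.001,"tz":0,"turn":0,"gripper":0.05},{"tx":0,"ty":0.001,"tz":0,"turn":0,"gripper":0.05}]}}

```text
time_s: 9.85
tcp_pos: [0.6142, 0.2446, 0.0913]
eef_rot: [-90.0, -0.0, -0.0]
contact_force: [1.8, 1.5, 2.1]
gripper_width: 0.0576
```

>>> {"fn": "apply_moves", "kwargs": {"deltas": [{"tx":0,"ty":0.001,"tz":0,"turn":0,"gripper":0.05},{"tx":0,"ty":0.001,"tz":0,"turn":0,"gripper":0.05}]}}

```text
time_s: 10.05
tcp_pos: [0.6143, 0.2447, 0.0907]
eef_rot: [-90.0, -0.1, 0.0]
contact_force: [-0.0, 0.8, 4.0]
gripper_width: 0.058
```

>>> {"fn": "apply_moves", "kwargs": {"deltas": [{"tx":0,"ty":0.001,"tz":0,"turn":0,"gripper":0.05},{"tx":0,"ty":0.001,"tz":0,"turn":0,"gripper":0.05}]}}

```text
time_s: 10.25
tcp_pos: [0.6144, 0.2447, 0.0906]
eef_rot: [-90.0, -0.1, 0.0]
contact_force: [-2.3, 0.7, 11.2]
gripper_width: 0.0577
```

Seated at the expected height, so release and back off.

>>> {"fn": "apply_moves", "kwargs": {"deltas": [{"tx":0,"ty":-0.001,"tz":0,"turn":0,"gripper":0.058},{"tx":0,"ty":-0.001,"tz":0,"turn":0,"gripper":0.063},{"tx":0,"ty":-0.001,"tz":0,"turn":0,"gripper":0.07},{"tx":0,"ty":-0.001,"tz":0,"turn":0,"gripper":0.078},{"tx":0,"ty":-0.001,"tz":0,"turn":0,"gripper":0.078}]}}

```text
time_s: 10.75
tcp_pos: [0.6136, 0.2441, 0.0894]
eef_rot: [-90.0, 0.1, -0.0]
contact_force: [-0.5, -0.5, 0.8]
gripper_width: 0.0766
```

>>> {"fn": "apply_moves", "kwargs": {"deltas": [{"tx":0,"ty":-0.02,"tz":0,"turn":0,"gripper":0.078},{"tx":0,"ty":-0.05,"tz":0,"turn":0,"gripper":0.078},{"tx":-0.02,"ty":-0.07,"tz":0.005,"turn":0,"gripper":0.078},{"tx":-0.05,"ty":-0.07,"tz":0.012,"turn":0,"gripper":0.065},{"tx":-0.08,"ty":-0.07,"tz":0.02,"turn":0,"gripper":0.065}]}}

```text
time_s: 11.25
tcp_pos: [0.5333, 0.2644, 0.1604]
eef_rot: [-90.0, -0.0, -0.1]
contact_force: [-0.3, 0.6, 0.7]
gripper_width: 0.0678
```

>>> {"fn": "apply_moves", "kwargs": {"deltas": [{"tx":-0.03,"ty":0,"tz":0.008,"turn":0,"gripper":0.065},{"tx":-0.056,"ty":0.01,"tz":0.014,"turn":0,"gripper":0.065},{"tx":-0.067,"ty":0.02,"tz":0.017,"turn":0,"gripper":0.065},{"tx":-0.067,"ty":0.02,"tz":0.017,"turn":0,"gripper":0.065}]}}

```text
time_s: 11.65
tcp_pos: [0.4653, 0.2811, 0.1388]
eef_rot: [-90.1, 0.1, 0.1]
contact_force: [0.3, 0.9, 0.1]
gripper_width: 0.0649
```

```bash
python3 -c "
from h import *
s,p,d,W=wrist('pics/w6.png');print(s['tcp_pos'])
p,d=capture('side');cv2.imwrite('pics/s6.png',p[:,:,::-1]);W=cloud('side',d);report(p,d,W)
cv2.imwrite('pics/s6c.png',cv2.resize(p[60:340,70:320,::-1],None,fx=2,fy=2))
"
```

```text
cream [258. 210.] 949 ztop 0.0408 encl [468.3 281.3] D 35.5
cream [172. 235.] 385 ztop 0.1497 encl [454.3 238.4] D 10.4
cream [340. 235.] 389 ztop 0.1497 encl [454.6 323.6] D 9.8
cream [125. 258.] 787 ztop 0.2094 encl [436.9 245. ] D 15.7
cream [387. 258.] 770 ztop 0.2089 encl [437.1 317.4] D 16.3
cream [158. 288.] 573 ztop 0.1903 encl [451.6 252.7] D 28.3
cream [367. 298.] 3615 ztop 0.2202 encl [442.2 303.6] D 82.1
cream [168. 354.] 10650 ztop 0.2382 encl [440.1 265.2] D 66.2
cream [504. 375.] 185 ztop 0.2014 encl [476.2 355. ] D 23.5
amber [52. 26.] 4425 ztop 0.0412 encl [325.6 128.3] D 58.6
amber [171.  36.] 5038 ztop 0.0412 encl [337.4 217.4] D 57.8
amber [151. 156.] 4025 ztop 0.041 encl [427.2 194.9] D 57.8
[0.46527862 0.28110208 0.13879349]
cream [97. 71.] 1236 ztop 0.5511 encl [357.2 368.4] D 53.6
cream [105. 245.] 219 ztop 0.5093 encl [313.2 461.6] D 17.7
cream [493. 261.] 474 ztop 0.1289 encl [42.3 20.2] D 102.5
amber [302. 274.] 287 ztop 0.0434 encl [310.8 131.3] D 48.0
amber [267. 309.] 857 ztop 0.0432 encl [335.5 217.5] D 57.3
```

View pics/s6c.png

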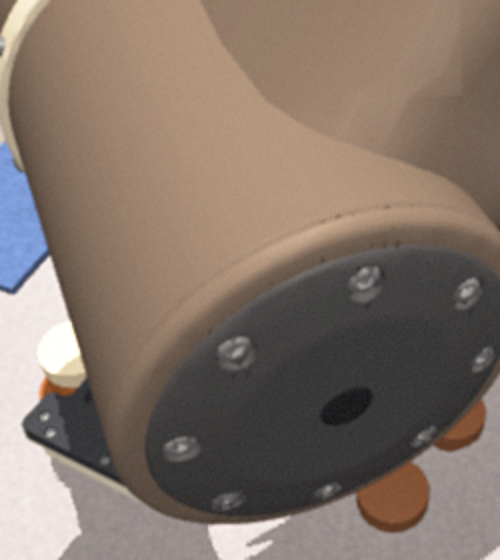

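View pics/w6.png

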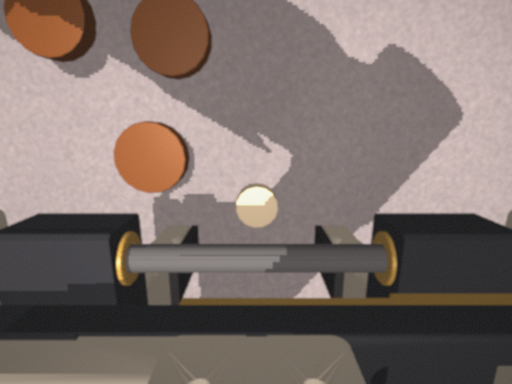

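The small cream stopper is at (257,206), centred in the jaws and with brown look-alikes clear of the fingers. The arm hides the other bottles in the side view.

>>> {"fn": "apply_moves", "kwargs": {"deltas": [{"tx":0.001,"ty":0.025,"tz":0,"turn":0,"gripper":0.065},{"tx":0.001,"ty":0.05,"tz":0,"turn":0,"gripper":0.065},{"tx":0.001,"ty":0.075,"tz":0,"turn":0,"gripper":0.065},{"tx":0.001,"ty":0.09,"tz":0,"turn":0,"gripper":0.065},{"tx":0.001,"ty":0.097,"tz":0,"turn":0,"gripper":0.065}]}}

```text
time_s: 12.25
tcp_pos: [0.4685, 0.2807, 0.0413]
eef_rot: [-90.1, 0.1, -0.1]
contact_force: [-0.3, -0.9, 0.7]
gripper_width: 0.0652
```

>>> {"fn": "apply_moves", "kwargs": {"deltas": [{"tx":0,"ty":0,"tz":0,"turn":0,"gripper":0.048},{"tx":0,"ty":0,"tz":0,"turn":0,"gripper":0.039},{"tx":0,"ty":0,"tz":0,"turn":0,"gripper":0.03},{"tx":0,"ty":0,"tz":0,"turn":0,"gripper":0.03},{"tx":0,"ty":0,"tz":0,"turn":0,"gripper":0.03}]}}

```text
time_s: 12.75
tcp_pos: [0.4683, 0.2818, 0.0437]
eef_rot: [-89.9, -0.1, -0.0]
contact_force: [-0.3, 0.6, 1.8]
gripper_width: 0.0352
```

>>> {"fn": "apply_moves", "kwargs": {"deltas": [{"tx":0,"ty":-0.02,"tz":0,"turn":0,"gripper":0.03},{"tx":0,"ty":-0.05,"tz":0,"turn":0,"gripper":0.03},{"tx":0,"ty":-0.085,"tz":0,"turn":0,"gripper":0.03},{"tx":0.01,"ty":-0.115,"tz":-0.013,"turn":0,"gripper":0.03},{"tx":0.025,"ty":-0.135,"tz":-0.033,"turn":0,"gripper":0.03}]}}

```text
time_s: 13.25
tcp_pos: [0.4934, 0.2493, 0.1809]
eef_rot: [-89.9, -0.1, 0.1]
contact_force: [0.7, -0.2, -0.1]
gripper_width: 0.0349
```

>>> {"fn": "apply_moves", "kwargs": {"deltas": [{"tx":0.025,"ty":0,"tz":-0.033,"turn":0,"gripper":0.03},{"tx":0.05,"ty":0,"tz":-0.067,"turn":0,"gripper":0.03},{"tx":0.075,"ty":0.005,"tz":-0.1,"turn":0,"gripper":0.03},{"tx":0.093,"ty":0.015,"tz":-0.124,"turn":0,"gripper":0.03},{"tx":0.0995,"ty":0.027,"tz":-0.132,"turn":0,"gripper":0.03}]}}

```text
time_s: 13.75
tcp_pos: [0.5938, 0.1143, 0.1511]
eef_rot: [-90.0, -0.1, -0.1]
contact_force: [0.0, 1.1, -1.0]
gripper_width: 0.0354
```

```bash
python3 -c "
from h import *
s,p,d,W=wrist('pics/w7.png');held(p,d,W,s);print(s['tcp_pos'])
m=(abs(W[...,2]-s['tcp_pos'][2]+.003)<.007)&(abs(W[...,1]-s['tcp_pos'][1])<.022)&(abs(W[...,0]-s['tcp_pos'][0])<.03)
hsv=cv2.cvtColor(p,cv2.COLOR_RGB2HSV)
m&=(hsv[...,0]>15)&(hsv[...,0]<40)&(hsv[...,1]>40)&(hsv[...,2]>60)
P=W[m];print(P.min(0),P.max(0))
p,d=capture('side');cv2.imwrite('pics/s7.png',p[:,:,::-1]);W=cloud('side',d);report(p,d,W)
"|grep -v '^cream .*ztop 0.[2-5]'
```

```text
cream [256. 231.] 1616 ztop 0.1483 encl [579.3 113.7] D 40.7
amber [358.  11.] 1496 ztop 0.041 encl [439.3 193.3] D 50.7
amber [261. 197.] 1986 ztop 0.0698 encl [591.8 116.2] D 36.9
amber [ 27. 194.] 3686 ztop 0.0465 encl [590.9 -36.3] D 154.7
amber [390. 196.] 2012 ztop 0.0574 encl [572.9 196.5] D 111.8
held [582.4 114.3] D 66.3 z med 0.1470804667226196 xr 0.576069839289712 0.6116605174208959 yr 0.08111620457747538 0.14744224075840134
[0.59377825 0.11428264 0.15106026]
[0.57587996 0.09228565 0.14106201] [0.61166052 0.1362677  0.15346314]
cream [295.  36.] 492 ztop 0.1097 encl [ 619.  -585.4] D 293.0
cream [456.   2.] 129 ztop 0.005 encl [  264.3 -1098.3] D 225.0
cream [293.  17.] 240 ztop 0.1508 encl [ 640.  -562.2] D 21.2
cream [226. 125.] 145 ztop 0.09 encl [ 592.5 -115.3] D 45.9
cream [108. 236.] 977 ztop 0.0911 encl [612.5 244.6] D 58.4
cream [493. 260.] 427 ztop 0.1292 encl [43.1 21. ] D 102.0
amber [490.  12.] 802 ztop 0.1203 encl [ 135.9 -988.9] D 93.1
amber [225. 143.] 793 ztop 0.0618 encl [ 592.9 -113. ] D 41.6
amber [166. 211.] 1384 ztop 0.0698 encl [593.3 118.2] D 35.7
amber [115. 262.] 1233 ztop 0.0601 encl [609.  252.4] D 48.3
amber [295. 267.] 874 ztop 0.0432 encl [323.2 128.3] D 57.4
amber [223. 274.] 913 ztop 0.0434 encl [425.7 195.1] D 56.8
amber [266. 307.] 1052 ztop 0.0433 encl [335.4 217.5] D 57.6
```

View pics/w7.png

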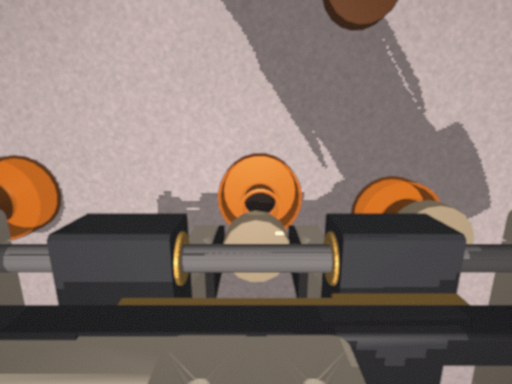

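View pics/s7.png

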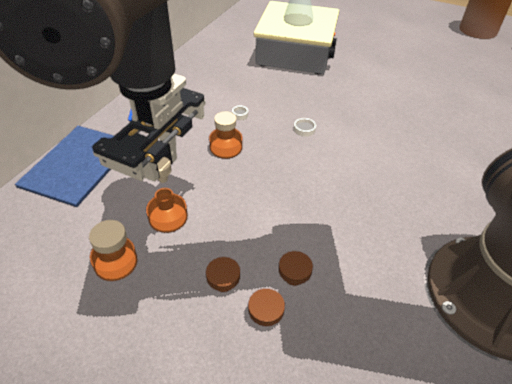

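Side view: the large stopper at (108,238) and the medium at (226,122) both sit level, with tops about 0.09 m up. The small stopper is held about 2.7 mm short of the narrow mouth in y, so I'll correct that and lower it.

>>> {"fn": "apply_moves", "kwargs": {"deltas": [{"tx":-0.0005,"ty":0.0,"tz":0.0027,"turn":0,"gripper":0.03},{"tx":-0.0005,"ty":0.015,"tz":0.0027,"turn":0,"gripper":0.03},{"tx":-0.0005,"ty":0.03,"tz":0.0027,"turn":0,"gripper":0.03},{"tx":-0.0005,"ty":0.045,"tz":0.0027,"turn":0,"gripper":0.03},{"tx":-0.0005,"ty":0.055,"tz":0.0027,"turn":0,"gripper":0.03}]}}

```text
time_s: 14.35
tcp_pos: [0.5915, 0.1205, 0.0959]
eef_rot: [-90.0, -0.0, 0.1]
contact_force: [1.9, -1.2, 1.7]
gripper_width: 0.0353
```

>>> {"fn": "apply_moves", "kwargs": {"deltas": [{"tx":0,"ty":0.002,"tz":0,"turn":0,"gripper":0.03},{"tx":0,"ty":0.004,"tz":0,"turn":0,"gripper":0.03},{"tx":0,"ty":0.005,"tz":0,"turn":0,"gripper":0.03},{"tx":0,"ty":0.005,"tz":0,"turn":0,"gripper":0.03}]}}

```text
time_s: 14.75
tcp_pos: [0.5921, 0.1196, 0.0918]
eef_rot: [-90.0, -0.1, 0.0]
contact_force: [-2.3, 1.7, 2.7]
gripper_width: 0.0351
```

>>> {"fn": "apply_moves", "kwargs": {"deltas": [{"tx":0,"ty":0.001,"tz":0,"turn":0,"gripper":0.03},{"tx":0,"ty":0.001,"tz":0,"turn":0,"gripper":0.03}]}}

```text
time_s: 14.95
tcp_pos: [0.5923, 0.1196, 0.0916]
eef_rot: [-89.9, -0.1, 0.0]
contact_force: [-4.3, 1.4, 9.4]
gripper_width: 0.035
```

Contact comes at z 0.0916, against 0.0917 expected for fully home. Release.

>>> {"fn": "apply_moves", "kwargs": {"deltas": [{"tx":0,"ty":-0.001,"tz":0,"turn":0,"gripper":0.036},{"tx":0,"ty":-0.001,"tz":0,"turn":0,"gripper":0.042},{"tx":0,"ty":-0.001,"tz":0,"turn":0,"gripper":0.05},{"tx":0,"ty":-0.001,"tz":0,"turn":0,"gripper":0.058},{"tx":0,"ty":-0.001,"tz":0,"turn":0,"gripper":0.058}]}}

```text
time_s: 15.45
tcp_pos: [0.5918, 0.119, 0.0907]
eef_rot: [-90.0, 0.0, -0.0]
contact_force: [0.1, -0.1, -0.1]
gripper_width: 0.0567
```

>>> {"fn": "apply_moves", "kwargs": {"deltas": [{"tx":0,"ty":-0.02,"tz":0,"turn":0,"gripper":0.058},{"tx":0,"ty":-0.05,"tz":0,"turn":0,"gripper":0.058},{"tx":-0.01,"ty":-0.09,"tz":0,"turn":0,"gripper":0.058},{"tx":-0.03,"ty":-0.12,"tz":-0.03,"turn":0,"gripper":0.058},{"tx":-0.06,"ty":-0.13,"tz":-0.065,"turn":0,"gripper":0.058}]}}

```text
time_s: 15.95
tcp_pos: [0.5335, 0.0546, 0.224]
eef_rot: [-89.9, -0.3, 0.1]
contact_force: [-0.5, -1.1, 0.6]
gripper_width: 0.0577
```

>>> {"fn": "apply_moves", "kwargs": {"deltas": [{"tx":-0.01,"ty":0,"tz":-0.04,"turn":0,"gripper":0.058},{"tx":-0.02,"ty":0,"tz":-0.08,"turn":0,"gripper":0.058},{"tx":-0.03,"ty":0,"tz":-0.12,"turn":0,"gripper":0.058},{"tx":-0.04,"ty":0,"tz":-0.16,"turn":0,"gripper":0.058},{"tx":-0.05,"ty":0,"tz":-0.2,"turn":0,"gripper":0.058}]}}

```text
time_s: 16.45
tcp_pos: [0.4811, -0.1473, 0.2212]
eef_rot: [-90.0, -0.0, 0.0]
contact_force: [0.9, -0.0, -0.2]
gripper_width: 0.0579
```

>>> {"fn": "apply_moves", "kwargs": {"deltas": [{"tx":-0.02,"ty":0,"tz":-0.04,"turn":0,"gripper":0.058},{"tx":-0.04,"ty":0,"tz":-0.08,"turn":0,"gripper":0.058},{"tx":-0.06,"ty":0,"tz":-0.12,"turn":0,"gripper":0.058},{"tx":-0.08,"ty":0,"tz":-0.16,"turn":0,"gripper":0.058},{"tx":-0.1,"ty":0,"tz":-0.2,"turn":0,"gripper":0.058}]}}

```text
time_s: 16.95
tcp_pos: [0.3807, -0.3473, 0.2211]
eef_rot: [-90.0, -0.0, 0.0]
contact_force: [2.0, 0.5, -0.2]
gripper_width: 0.058
```

```bash
python3 -c "
from h import *
print(r.get_state()['tcp_pos'])
for n in ('top','side'):
    p,d=capture(n);cv2.imwrite(f'pics/{n}9.png',p[:,:,::-1]);W=cloud(n,d);print(n);report(p,d,W)
    if n=='side': cv2.imwrite('pics/side9c.png',cv2.resize(p[90:290,70:320,::-1],None,fx=3,fy=3))
    hsv=cv2.cvtColor(p,cv2.COLOR_RGB2HSV)
    m=(hsv[...,0]>15)&(hsv[...,0]<40)&(hsv[...,1]>40)&(hsv[...,2]>60)&(d>0)
    for c in((.5928,.1172),(.595,-.1165),(.6153,.2462)):
        q=m&(np.hypot(W[...,0]-c[0],W[...,1]-c[1])<.035)&(W[...,2]>.081)&(W[...,2]<.1)
        P=W[q]; mn,mx=np.percentile(P,1,axis=0),np.percentile(P,99,axis=0)
        A=np.c_[P[:,:2]-P[:,:2].mean(0),np.ones(len(P))];cf=np.linalg.lstsq(A,P[:,2],rcond=None)[0]
        print(c,len(P),'ctr',((mn+mx)/2).round(4),'size',(mx-mn).round(4),'tilt deg',np.degrees(cf[:2]).round(1))
"
```

```text
[ 0.38069401 -0.34730905  0.2211068 ]
top
cream [297. 134.] 448 ztop 0.0885 encl [ 594.6 -116.1] D 47.1
cream [117. 138.] 721 ztop 0.0887 encl [614.5 244.9] D 59.0
cream [180. 144.] 280 ztop 0.0884 encl [591.8 119.2] D 35.8
amber [293. 149.] 607 ztop 0.0579 encl [ 590.8 -113.9] D 45.5
amber [132. 152.] 571 ztop 0.0517 encl [608.7 242.3] D 52.4
amber [189. 156.] 730 ztop 0.055 encl [589.9 116.7] D 35.7
amber [150. 232.] 617 ztop 0.0407 encl [427.5 193.7] D 56.3
amber [140. 278.] 668 ztop 0.0406 encl [337.7 216.3] D 56.2
amber [185. 281.] 650 ztop 0.0408 encl [325.1 126.9] D 55.7
(0.5928, 0.1172) 248 ctr [0.5912 0.1188 0.086 ] size [0.0329 0.0333 0.0068] tilt deg [1.1 1.1]
(0.595, -0.1165) 418 ctr [ 0.5941 -0.1157  0.0861] size [0.0441 0.0434 0.0066] tilt deg [ 1.1 -0.1]
(0.6153, 0.2462) 642 ctr [0.6138 0.2444 0.0856] size [0.0544 0.0544 0.0074] tilt deg [0.9 0.7]
side
cream [298.  23.] 1485 ztop 0.1421 encl [ 620.5 -581.8] D 73.1
cream [456.   2.] 128 ztop 0.0056 encl [  258.8 -1100.6] D 218.4
cream [362.  29.] 541 ztop 0.3016 encl [ 375.7 -262.2] D 75.9
cream [225. 121.] 350 ztop 0.0
[... 232 characters left out ...]
6 ztop 0.0329 encl [ 190.2 -981.9] D 40.5
amber [226. 143.] 810 ztop 0.0616 encl [ 593.2 -113.6] D 41.6
amber [167. 214.] 1142 ztop 0.0576 encl [592.2 117.5] D 33.9
amber [115. 262.] 1192 ztop 0.0593 encl [611.8 249.3] D 50.7
amber [295. 267.] 877 ztop 0.0433 encl [322.9 128.7] D 57.3
amber [223. 274.] 910 ztop 0.0433 encl [426.8 195.4] D 58.3
amber [266. 307.] 1048 ztop 0.0433 encl [335.1 217.5] D 57.1
(0.5928, 0.1172) 267 ctr [0.5902 0.1197 0.0865] size [0.0324 0.0347 0.0106] tilt deg [ 4.3 -4.2]
(0.595, -0.1165) 278 ctr [ 0.5928 -0.1145  0.0869] size [0.0436 0.0432 0.0104] tilt deg [ 2.4 -3.9]
(0.6153, 0.2462) 868 ctr [0.612  0.2449 0.0866] size [0.0532 0.0549 0.0103] tilt deg [ 2.3 -1.8]
```

View pics/side9c.png

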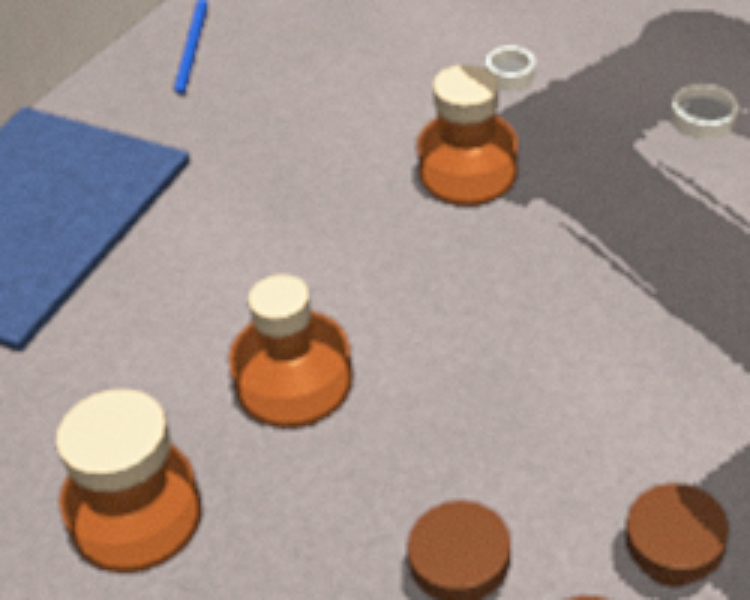

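View pics/top9.png

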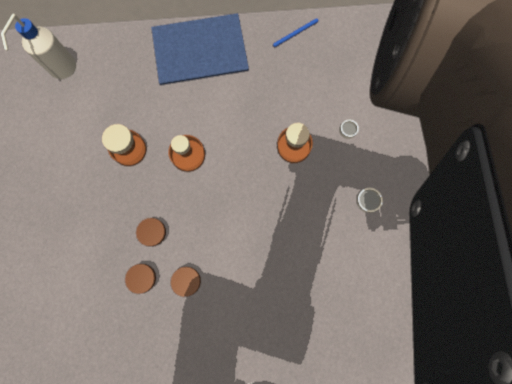

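The top and side views show all three heads level on their rims, with tops at 0.0884–0.0887 m (nominal 0.088). The bottles and caps have not moved noticeably.

```bash
python3 -c "
from plant import r
print(r.close_job())"
```

```text
the job is handed in; nothing more can be done
None
```

All three bottles are closed with the cream stoppers that fit: small in narrow, medium in medium, large in wide. The job was handed in at about 17 s of the 93 s allowed.

- **Seating:** each stopper was pressed down until contact, at about 9–13 N. In the last top view the three heads stand 88.4–88.7 mm high, against 88 mm nominal, and a plane fit gives a tilt of about 1° on each axis.
- **Off-centre:** the heads sit within about 3 mm of where I first measured the mouths. The small one was the most off-centre, by about 2–3 mm.
- **Disagreement:** the side view read 91 mm for the head tops and tilts of up to 4°. That camera already read about 3 mm high on untouched objects, and its fit took in some of the head's side wall, so I trusted the top view.
- **Nothing disturbed:** the bottles stand within about 1–2 mm of where they started, which is the accuracy of the measurement. The brown look-alikes measured the same as at the start. The white caps I checked by eye only, at the same spots in the top picture.

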